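Slide the drip board out over the lab sink and hold it

TASK

Push the white drip board, with the rack of rinsed tubes standing on it, away from you until its long back edge is felt to sit firmly and squarely against the upstand; then slide it along the upstand, out over the sink, until the blue line across it lies right above the worktop's sink-side edge, so that the whole slatted part drips into the sink. That far out the rack would tip it in, so keep hold of the board and finish while still holding it there, level and still, with the rack standing where it was on the slats. Leave the bottles and the beaker alone.

Things in the scene. Friction and masses are not known exactly. Their poses are not given: they have to be found in the camera images.
- bench: Beige laminate worktop, 30 mm thick, top face at z = 0; place and yaw vary. Origin: on the top face, at the corner where its straight sink-side edge meets the robot-side face of the upstand. x points away from the robot, along the sink-side edge; y runs along the upstand's face towards the sink. Worktop: y -800 to 0, x -400 to 0 mm; sink opening: y 0 to 463 mm.
- upstand: Fixed beige strip along the far side of the bench, 45 mm high, 18 mm thick, 1600 mm long; its straight front face is the plane x = 0 of the bench frame and runs on behind the sink. Same origin and axes as the bench.
- sink: Fixed white fireclay sink under the worktop's edge, same origin and axes as the bench; inside 456 by 356 mm; its rim is 30 mm below the worktop's top face. A swan-neck tap stands 535 mm along +y of the origin, its spout end at y = 395 mm.
- board: White plastic drip board, 180 (x) by 420 (y) by 8 mm, about 0.5 kg, loose on the worktop. Origin: centre of its underside. +y: lengthwise to the slatted end that goes over the sink (slats y +14 to +210 mm, plain to the tail at -210). +x: to the long back edge (x = +90 mm). Slides on the bench with a friction of about 0.35; with the line at the edge the handle needs 2 to 5 N downwards.
- board_handle (a point): Middle of the board's steel D-handle bar, the place to grip: bar 110 mm long along board x, 10 mm wide along board y, 14 mm high, on two posts 100 mm apart; its centre 34 mm above the board's top face, 42 mm above its underside, at board (0, -90 mm). Axes as the board's.
- board_line (a point): Middle of the 6 mm wide blue line across the board, on its top face, at board (0, +10 mm), which is 100 mm ahead of the handle. Axes as the board's. On its mark when its y in the bench frame is 0.
- board_back_lead (a point): Point on the long back edge of the board near its leading end, at board (+90, +205 mm), half-way up. Its x in the bench frame is 0 when it touches the upstand.
- board_back_tail (a point): Point on the long back edge of the board near its tail, at board (+90, -205 mm), half-way up. Its x in the bench frame is 0 when it touches the upstand.
- rack: Dark blue tube rack, 140 mm (x) by 90 mm (y), 66 mm high, with inverted glass tubes standing to 106 mm; loose on the slatted part, about 120 mm ahead of the board's middle. Weight unknown, 0.32 to 0.48 kg. Origin: centre of its underside.
- strip_bottle: Bystander: grey test-strip bottle with a black cap, 54 mm across, 120 mm high. Origin: centre of its underside.
- reagent: Bystander: white reagent bottle with a blue cap, 66 mm across, 160 mm high. Origin: centre of its underside.
- beaker: Bystander: clear plastic beaker, 66 mm across, 85 mm high. Origin: centre of its underside.

How it is judged:
On the way, in this order (a step that is already met when the one before it is completed fails the run):
1. the board's long back edge pressed squarely against the upstand (both ends within 5 mm, pushed with at least 1 N) (x of each of board_back_lead, board_back_tail in the frame of bench above -0.005 m and contact force between board and upstand above 1 N), for 0.2 s.
2. the blue line brought to the worktop's sink-side edge (within 8 mm) (y of board_line in the frame of bench between -0.008 and 0.008 m), for 0.2 s.
At the end, for the whole second after the job is handed in: Fingers still hold the board (1 N or more); blue line within 8 mm of the sink-side edge; back edge within 7 mm of the upstand at both ends; board still, level within 0.05 rad, on the worktop (handle height within 10 mm), clear of the sink; rack upright on the slats, untouched (all of step 2 and x of each of board_back_lead, board_back_tail in the frame of bench above -0.007 m and angle between board's own z axis and vertical below 0.05 rad and linear speed of board below 0.01 m/s and height (world z) of board_handle between 0.036 and 0.055 m and contact force between each of the fingers, rack and board above 1 N and contact force between board and sink below 0.3 N and contact force between the fingers and rack below 0.1 N and angle between rack's own z axis and vertical below 0.08 rad and y of rack in the frame of board between 0.09 and 0.15 m); the arm keeps its last pose, push and grip.
It fails at once if the board tips or is lifted askew (more than 0.12 rad) (angle between board's own z axis and vertical above 0.12 rad).
It fails at once if the rack is knocked about on the board (shifted more than about 20 mm) or tipped (angle between rack's own z axis and vertical above 0.25 rad or y of rack in the frame of board below 0.09 m or y of rack in the frame of board above 0.15 m or x of rack in the frame of board below -0.03 m or x of rack in the frame of board above 0.03 m).
It fails at once if a bottle or the beaker is moved more than 20 mm (distance of any of strip_bottle, reagent, beaker from where it was at the start of the episode above 0.02 m).
It also fails if it takes over 45 s, if anything falls off the work surface, if the arm or the gripper's body presses on something with over 40 N, if the wrist force passes 120 N, or if a joint passes its speed limit or range.

ROBOT

A 6-joint arm with a two-finger parallel gripper is mounted at the origin on the work surface. World frame = base frame: x ahead of the robot, y to its left, z up, the work surface at z = 0. Lengths are in m, angles in rad, forces in N, time in s.
With the tool pointing down it reaches from about 0.425 to 0.925 m from the base axis. Payload 12.5 kg.
Tool frame: the origin (TCP) lies at the very end of the fingers, on their centre line; the grasp point (between the pads) lies 19 mm behind it; z points along the fingers, x is the direction in which the jaws open and shut, and the axes are right-handed (so a half turn about z gives the same grasp; the last joint's range is limited). The gripper opens to 85 mm and grips with 20 to 120 N. Pads are 22 mm wide; open, the fingers measure 114 mm over their backs; the gripper's body (76 mm by 85 mm) begins 54 mm behind the grasp point. The pads swing forward as they close: fully open they stand 13 mm farther back than shut.
Start: joints at [-0.106, 0.491, 1.559, -0, 1.092, -0.106], TCP at [0.625, 0, 0.231] pointing down, gripper open.
Joint ranges: [-3.1, 3.1], [-0.84, 2.19], [0.05, 2.79], [-1.13, 4.28], [0.06, 2.93], [-2.69, 2.69]. Speed limits (rad/s): [2.22, 2.22, 2.79, 3.14, 3.14, 3.14].

INTERFACE

Orientations are given as a 3x3 rotation matrix whose columns are the frame's x, y, z axes.
In Python, from plant import manip gives the robot as it stands.
- The arm moves only by the tool drive_tool, never from a script. Its argument "rows" is a list of rows, each a list of 3 entries, a list of its own where there are three numbers: the turn, a rotation vector about the tool's x, y, z in degrees, then the shift along the tool's x, y, z in m, then the opening, from 0 (shut) to 1 (fully open). A call has exactly 8 rows; each row shifts and turns the commanded pose from where the row before left it, along the tool's axes as they then stand; what a row does not reach is not made up. A row lasts 1/8 s, in which the tool goes at most 62.5 mm and 10.7 degrees, less where a joint would pass 70% of its speed; a pose out of reach is approached as far as the arm can. A call is refused whole if a number of a shift passes 0.0625 or a number of a turn 10.7, either way. A call with a gripper value outside its range is refused whole. The fingers move at their own pace and stop on an object; "force" is the grip in N (left out, the last holds). Time passes only in rows, so rows that do not move let the fingers close, or fill a call up. It gives the time, the measured TCP pose, the force and the opening at its end, in the units of the state.
- manip.state(): the state, without advancing time (a new reading comes with each control period).
- manip.read_camera(name): name is "scene" or "side" or "wrist"; returns a dict with "image" (420x560x3 uint8, blue, green, red), "fx", "fy", "cx", "cy" (pixels), "R" (3x3) and "t" (3): a world point X has camera coordinates R X + t. Camera axes: x right, y down, z forward; pixel columns grow to the right and rows downward; lengths in m; the calibration is good to about 2 mm. A picture is of the moment at which its call begins. There is no depth.
- manip.finish_job(): hands the job in, once; it reports no verdict.
The state is a dict: "time": time; "joints": joint angles; "qvel": joint speeds; "effort": joint torques, N m; "tcp_pos": TCP position; "ee_rot": TCP orientation; "wrist_force": force on the tool from outside, world axes, zero at the start; "ft_torque": the same for the moment, N m; "width": finger opening in m.
Only numpy, scipy, OpenCV 4.12 (cv2) and the standard library are available. Lean on these libraries where they do the work, as an engineer would, in place of code of your own. Each camera call takes 0.05 s, during which the arm holds its last target.

## Working session

There is one attempt and no reset: what is moved stays moved. The work goes in short steps, Python scripts to look and compute and a tool call to move; the robot and the scene stay as the last step left them, time stands still between calls to the robot, and variables do not carry over. Pictures are saved under pics/ and viewed, and the job is handed in when it is done.

Besides the shell and the picture viewer there is one more tool, called after "Emit:" by a JSON object that holds its "method" and its "body", one argument or row to a line. drive_tool: Moves the arm, as the interface text tells. Its arguments: {"type":"object","properties":{"rows":{"type":"array"},"force":{"type":"number"}},"required":["rows"]}

```bash
mkdir -p pics; ls; python3 - <<'E'
from plant import manip
import cv2
s=manip.state();print(s)
for n in("scene","side","wrist"):
    c=manip.read_camera(n);cv2.imwrite(f"pics/{n}0.png",c["image"]);print(n,c["fx"],c["cx"],c["cy"],c["R"],c["t"])
E
```

```text
pics
{'time': 0.0, 'joints': array([-1.05626777e-01,  4.91562877e-01,  1.55946193e+00, -8.82162792e-06,
        1.09170872e+00, -1.05583491e-01]), 'qvel': array([-0.00166178,  0.00014759, -0.00083601, -0.00214418,  0.00018   ,
        0.00032497]), 'effort': array([-2.53899279e-04, -6.18447447e+01, -2.61596632e+01, -1.41405640e-04,
        4.01603000e-03, -9.44706159e-06]), 'tcp_pos': array([6.24766146e-01, 2.87721708e-05, 2.30721383e-01]), 'ee_rot': array([[ 9.99999355e-01, -3.92786806e-05, -1.13534434e-03],
       [-3.91509811e-05, -9.99999993e-01,  1.12498428e-04],
       [-1.13534875e-03, -1.12453906e-04, -9.99999349e-01]]), 'wrist_force': array([ 0.31118283, -0.22403053,  1.12832722]), 'ft_torque': array([-0.01319504, -0.02387635, -0.01787713]), 'width': 0.08517665289884545}
scene 542.2271578237824 280.6290033892602 211.4981554149664 [[ 0.77181729  0.63581866 -0.00571837]
 [ 0.46962375 -0.57609094 -0.66900879]
 [-0.42866257  0.51366707 -0.74323249]] [-0.33569767 -0.30119333  1.63843506]
side 535.8648956799411 273.5512664876951 206.2074081682705 [[ 0.89590357 -0.44423686 -0.00322464]
 [-0.21572365 -0.42868695 -0.87732024]
 [ 0.38835563  0.78668997 -0.47989457]] [-0.54044219  0.12021416  1.0684199 ]
wrist 342.32309511301713 280.27126957464066 211.8448221132741 [[ 9.99997899e-01 -8.04284116e-04 -1.88569730e-03]
 [-1.91251175e-04 -9.52416056e-01  3.04800952e-01]
 [-2.04111495e-03 -3.04799951e-01 -9.52414208e-01]] [-0.62381421 -0.03920063  0.38045018]
```

View pics/scene0.png

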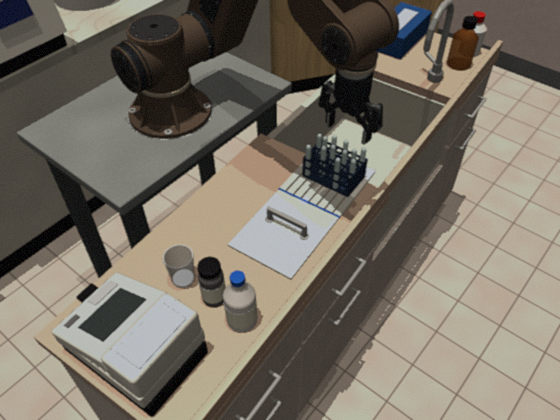

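View pics/side0.png

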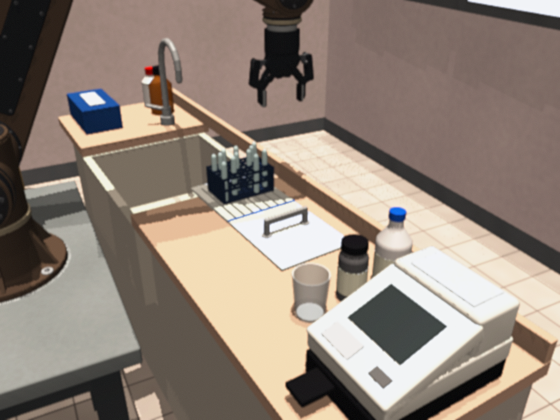

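View pics/wrist0.png

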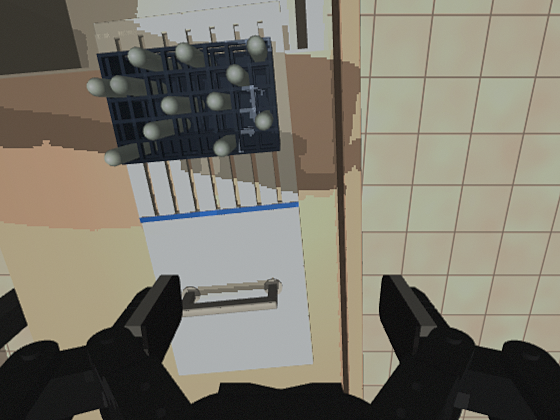

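```bash
python3 - <<'E'
import cv2,numpy as np
w=cv2.imread("pics/wrist0.png")
cv2.imwrite("pics/w0a.png",cv2.resize(w[0:210,0:280],None,fx=2.8,fy=2.8,interpolation=2))
cv2.imwrite("pics/w0b.png",cv2.resize(w[0:230,230:400],None,fx=2.6,fy=2.6,interpolation=2))
s=cv2.imread("pics/scene0.png")
cv2.imwrite("pics/s0a.png",cv2.resize(s[90:290,220:440],None,fx=3,fy=3,interpolation=2))
E
```

```text
(no output)
```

View pics/w0a.png

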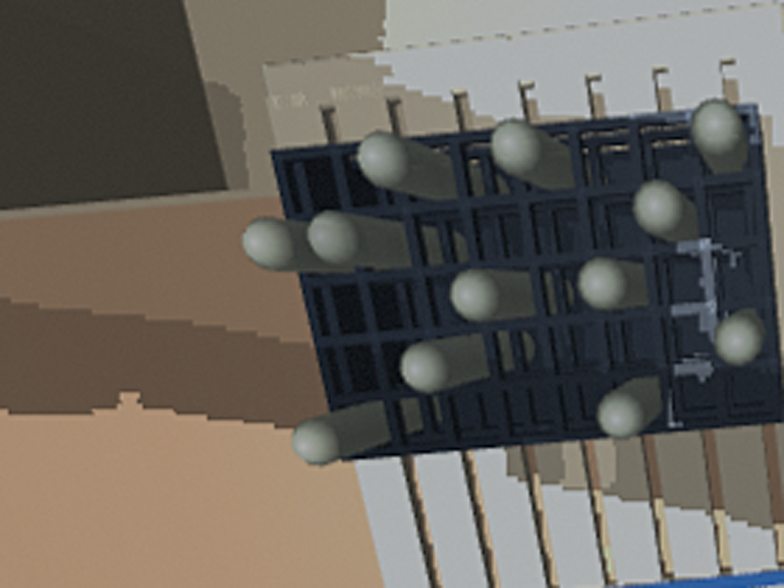

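View pics/w0b.png

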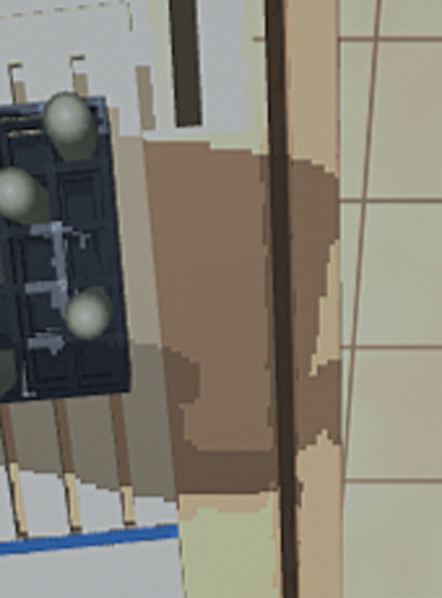

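View pics/s0a.png

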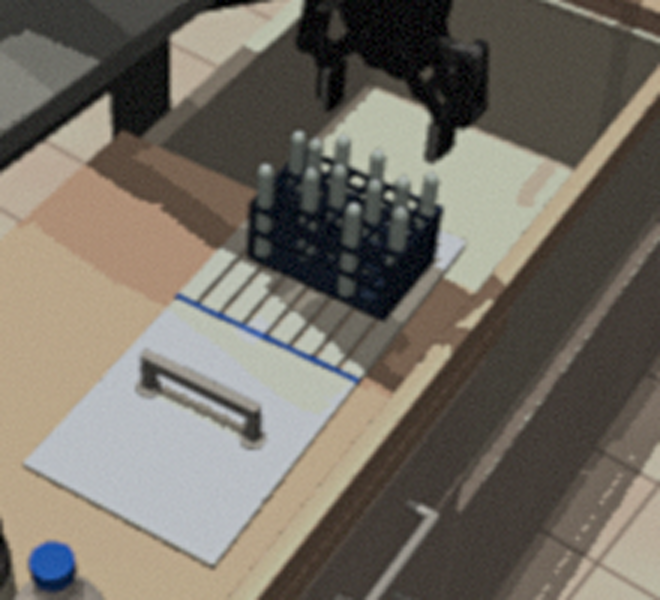

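```bash
cat > h.py <<'E'
import numpy as np
def ray(c,uv,z):
    R=np.array(c["R"]);t=np.array(c["t"]);o=-R.T@t
    out=[]
    for u,v in np.atleast_2d(uv):
        d=R.T@np.array([(u-c["cx"])/c["fx"],(v-c["cy"])/c["fy"],1]);out.append(o+d*(z-o[2])/d[2])
    return np.array(out)
def proj(c,X):
    p=np.array(c["R"])@np.array(X)+np.array(c["t"]);return np.array([c["fx"]*p[0]/p[2]+c["cx"],c["fy"]*p[1]/p[2]+c["cy"]])
E
python3 - <<'E'
from h import *
from plant import manip
import cv2
np.set_printoptions(precision=4,suppress=True)
c=manip.read_camera("wrist");im=c["image"]
hsv=cv2.cvtColor(im,cv2.COLOR_BGR2HSV)
def rows(uvs):print
b=cv2.inRange(hsv,(100,150,60),(125,255,255));b[:180]=0
n,l,st,ce=cv2.connectedComponentsWithStats(b);i=1+st[1:,4].argmax();ys,xs=np.where(l==i)
print("line comp",st[i])
pf=np.polyfit(xs,ys,1);ends=[(xs.min(),np.polyval(pf,xs.min())),(xs.max()+.5,np.polyval(pf,xs.max()))]
L=ray(c,ends,.008);print("line ends",L,np.linalg.norm(L[1]-L[0]),"mid",L.mean(0))
d=L[1]-L[0];print("board yaw",np.degrees(np.arctan2(d[1],d[0])))
# upstand edges per row
g=cv2.cvtColor(im,cv2.COLOR_BGR2GRAY).astype(int)
for v in range(5,410,40): print(v,[int(x) for x in g[v,325:368]])
for u in(10,40,70): print(u,g[60:90,u])
E
```

```text
line comp [140 202 158  20 655]
line ends [[ 0.4654 -0.0482  0.008 ]
 [ 0.643  -0.0295  0.008 ]] 0.17857310568931156 mid [ 0.5542 -0.0389  0.008 ]
board yaw 6.002346353629172
5 [171, 172, 172, 173, 174, 174, 136, 37, 50, 51, 47, 53, 46, 63, 114, 151, 159, 159, 159, 158, 157, 158, 159, 156, 157, 157, 159, 158, 159, 159, 159, 159, 159, 155, 140, 140, 176, 173, 171, 172, 170, 171, 171]
45 [172, 172, 172, 170, 169, 171, 176, 168, 34, 51, 53, 53, 52, 50, 64, 117, 153, 161, 159, 157, 158, 159, 158, 159, 158, 159, 159, 158, 159, 158, 158, 159, 159, 158, 139, 135, 177, 173, 172, 172, 172, 171, 171]
85 [112, 112, 112, 112, 114, 111, 87, 89, 87, 53, 45, 48, 50, 50, 48, 54, 82, 99, 106, 106, 104, 105, 103, 103, 104, 104, 104, 105, 104, 104, 106, 103, 105, 102, 94, 123, 181, 173, 172, 174, 172, 173, 173]
125 [111, 110, 111, 110, 111, 110, 112, 108, 86, 87, 65, 46, 49, 48, 49, 48, 55, 83, 100, 107, 104, 105, 104, 103, 105, 104, 100, 115, 166, 161, 161, 159, 159, 160, 157, 142, 140, 179, 175, 174, 154, 116, 167]
165 [109, 109, 110, 109, 109, 109, 109, 110, 111, 109, 83, 62, 46, 49, 49, 49, 48, 56,
[... 1047 characters left out ...]
 160, 162, 161, 146, 116, 38, 51, 51, 41, 73, 138, 149, 162, 159, 158, 158, 160, 159, 159, 158, 159, 160, 160, 160, 136, 134, 172, 169, 168, 167]
405 [16, 18, 18, 16, 15, 14, 21, 20, 19, 15, 16, 18, 17, 18, 18, 19, 15, 17, 21, 18, 20, 16, 17, 17, 16, 17, 17, 15, 17, 19, 20, 14, 21, 16, 20, 18, 19, 18, 19, 18, 18, 18, 12]
10 [ 54  54  54  54  53  54  54  55  54  54  54  53  51  46  92 116 118 112
 106 103 103 103 103 103 104 104 104 104 104 103]
40 [ 55  54  53  55  54  54  53  53  54  52  49  74 112 120 115 106 105 104
 103 105 105 104 104 105 104 103 103 104 104 104]
70 [ 55  53  54  52  53  55  53  50  48 107 123 118 110 106 105 106 106 105
 105 105 106 105 106 105 107 106 106 105 105 106]
```

```bash
python3 - <<'E'
from h import *
from plant import manip
import cv2
np.set_printoptions(precision=4,suppress=True)
c=manip.read_camera("wrist");im=c["image"]
g=cv2.cvtColor(im,cv2.COLOR_BGR2GRAY).astype(int)
F=[];T=[]
for v in list(range(5,45,4))+list(range(205,380,4)):
    r=g[v,325:358]; k=np.where(r<75)[0]
    F.append((325+k[0]-.5,v));T.append((325+k[-1]+.7,v))
for P,z,n in((F,0,"foot"),(T,.045,"top")):
    W=ray(c,P,z);p=np.polyfit(W[:,1],W[:,0],1);print(n,"x at y=0",p[1],"slope deg",np.degrees(np.arctan(p[0])),"x at y=-.039",np.polyval(p,-.039),"resid",(W[:,0]-np.polyval(p,W[:,1])).std())
E=[]
for u in range(5,80,3):
    k=np.where(g[55:90,u]>80)[0][0];E.append((u,55+k-.5))
W=ray(c,E,0);p=np.polyfit(W[:,0],W[:,1],1);print("edge slope deg",np.degrees(np.arctan(p[0])),"y at x=.55",np.polyval(p,.55),"at .65",np.polyval(p,.65),"at .68",np.polyval(p,.68),(W[:,1]-np.polyval(p,W[:,0])).std())
W=ray(c,[(285.8,53),(333,58)],0);print(W)
# corner tail
print("board tail corners", ray(c,[(180,374.5),(313,363)],.008))
# handle bar top z=.049 
print("bar", ray(c,[(183,308),(278,300),(186,291),(277,284)],.049))
cv2.imwrite("pics/w0c.png",cv2.resize(im[180:390,130:370],None,fx=2.8,fy=2.8,interpolation=2))
E
```

```text
foot x at y=0 0.6863083695430248 slope deg -4.529782891821888 x at y=-.039 0.6893981350844105 resid 0.00033249595306984953
top x at y=0 0.6856163051355151 slope deg -4.5072203567132565 x at y=-.039 0.6886906169333645 resid 0.00035966488459667254
edge slope deg 4.51652401175146 y at x=.55 0.12171878383506698 at .65 0.129617973650847 at .68 0.131987730595581 0.00027320872694319313
[[0.6296 0.1249 0.    ]
 [0.6768 0.1203 0.    ]]
board tail corners [[ 0.4912 -0.2645  0.008 ]
 [ 0.6665 -0.2459  0.008 ]]
bar [[ 0.5176 -0.136   0.049 ]
 [ 0.6215 -0.126   0.049 ]
 [ 0.5226 -0.115   0.049 ]
 [ 0.6205 -0.1065  0.049 ]]
```

View pics/w0c.png

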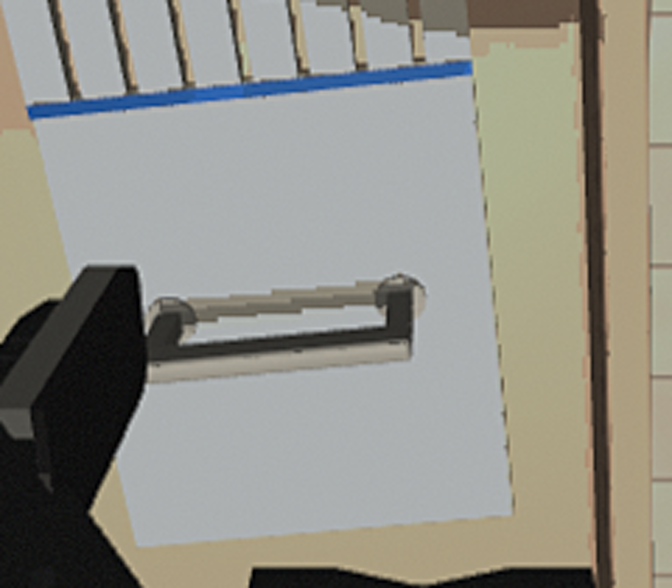

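Emit:
{"method": "drive_tool", "body": {
  "rows": [
    [[0,0,-10.7],[0,0,0],1],
    [[0,0,-10.7],[0,0,0],1],
    [[0,0,-10.7],[0,0,0],1],
    [[0,0,-10.7],[0,0,0],1],
    [[0,0,-10.7],[0,0,0],1],
    [[0,0,-10.7],[0,0,0],1],
    [[0,0,-10.7],[0,0,0],1],
    [[0,0,-10.7],[0,0,0],1]
  ],
  "force": 60
}}

```text
time: 1.25
tcp_pos: [0.625, 0.0, 0.2312]
ee_rot: [[0.071, 0.998, -0.0], [0.998, -0.071, 0.0], [-0.0, -0.0, -1.0]]
wrist_force: [0.0, -0.2, -0.1]
width: 0.0854
```

Emit:
{"method": "drive_tool", "body": {
  "rows": [
    [[0,0,-10.4],[0,0,0],1],
    [[0,0,0],[-0.0217,-0.0123,0.0133],1],
    [[0,0,0],[-0.0217,-0.0123,0.0133],1],
    [[0,0,0],[-0.0217,-0.0123,0.0133],1],
    [[0,0,0],[-0.0217,-0.0123,0.0133],1],
    [[0,0,0],[-0.0217,-0.0123,0.0133],1],
    [[0,0,0],[-0.0217,-0.0123,0.0133],1],
    [[0,0,0],[0,0,0],1]
  ]
}}

```text
time: 2.25
tcp_pos: [0.5644, -0.1382, 0.1507]
ee_rot: [[-0.103, 0.995, -0.002], [0.995, 0.103, 0.001], [0.001, -0.002, -1.0]]
wrist_force: [0.3, 0.4, -1.3]
width: 0.0854
```

```bash
python3 - <<'E'
from h import *
from plant import manip
import cv2
np.set_printoptions(precision=4,suppress=True)
s=manip.state();print(s["tcp_pos"],s["ee_rot"],s["wrist_force"],s["joints"])
c=manip.read_camera("wrist");cv2.imwrite("pics/wrist1.png",c["image"]);np.save("pics/w1.npy",c,allow_pickle=True)
E
```

```text
[ 0.5644 -0.1382  0.1507] [[-0.1025  0.9947 -0.0016]
 [ 0.9947  0.1025  0.0006]
 [ 0.0007 -0.0015 -1.    ]] [ 0.2724  0.4232 -1.3173] [-0.3538  0.5225  1.7537 -0.      0.8671 -2.0273]
```

View pics/wrist1.png

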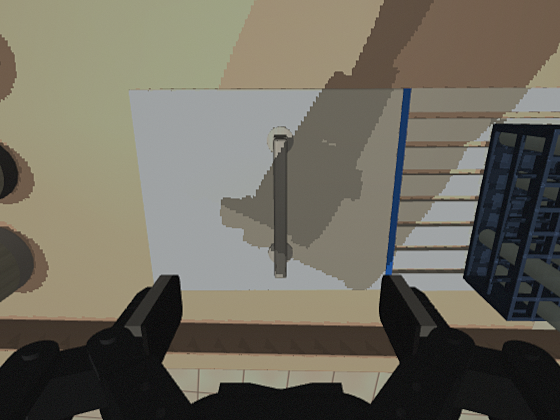

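```bash
python3 - <<'E'
from h import *
np.set_printoptions(precision=4,suppress=True)
c=np.load("pics/w1.npy",allow_pickle=True).item()
B=ray(c,[(280.5,134),(280,277.5)],.049);print("bar",B,B.mean(0),np.linalg.norm(B[1]-B[0]))
L=ray(c,[(407,88.5),(388.5,276)],.008);print("line",L,np.linalg.norm(L[1]-L[0]))
K=ray(c,[(129,90),(410,88.5)],.008);print("front edge",K)
d=K[1]-K[0];print(np.degrees(np.arctan2(d[1],d[0]))-90)
s=B[0]; print("bar yaw",np.degrees(np.arctan2(*(B[1]-B[0])[[1,0]])))
print("foot",ray(c,[(10,318),(450,323)],0))
E
```

```text
bar [[ 0.507  -0.1438  0.049 ]
 [ 0.6183 -0.1328  0.049 ]] [ 0.5627 -0.1383  0.049 ] 0.11187084252820358
line [[ 0.4656 -0.0483  0.008 ]
 [ 0.6287 -0.0304  0.008 ]] 0.16406120327789003
front edge [[ 0.4889 -0.2652  0.008 ]
 [ 0.4653 -0.0459  0.008 ]]
6.129539670452601
bar yaw 5.647494978894289
foot [[ 0.7168 -0.393   0.    ]
 [ 0.6782  0.0445  0.    ]]
```

Emit:
{"method": "drive_tool", "body": {
  "rows": [
    [[0,0,0],[0,0,0.02],1],
    [[0,0,0],[0,0,0.02],1],
    [[0,0,0],[0,0,0.02],1],
    [[0,0,0],[0,0,0.02],1],
    [[0,0,0],[0,0,0.02],1],
    [[0,0,0],[0,0,0.017],1],
    [[0,0,0],[0,0,0.01],1],
    [[0,0,0],[0,0,0],1]
  ]
}}

```text
time: 3.3
tcp_pos: [0.5652, -0.1369, 0.0241]
ee_rot: [[-0.105, 0.995, -0.001], [0.995, 0.105, 0.0], [0.0, -0.001, -1.0]]
wrist_force: [-0.4, -0.5, 0.4]
width: 0.0853
```

Emit:
{"method": "drive_tool", "body": {
  "rows": [
    [[0,0,0],[0,0,0],0.6],
    [[0,0,0],[0,0,0],0.4],
    [[0,0,0],[0,0,0],0.3],
    [[0,0,0],[0,0,0],0.2],
    [[0,0,0],[0,0,0],0.1],
    [[0,0,0],[0,0,0],0],
    [[0,0,0],[0,0,0],0],
    [[0,0,0],[0,0,0],0]
  ],
  "force": 60
}}

```text
time: 4.3
tcp_pos: [0.5653, -0.1373, 0.0248]
ee_rot: [[-0.105, 0.995, 0.0], [0.995, 0.105, -0.0], [-0.0, 0.0, -1.0]]
wrist_force: [-1.5, -0.2, 6.1]
width: 0.0089
```

```bash
python3 - <<'E'
from plant import manip
import cv2
s=manip.state();print(s["tcp_pos"],s["ee_rot"],s["wrist_force"],s["ft_torque"],s["width"],s["time"])
c=manip.read_camera("wrist");cv2.imwrite("pics/wrist2.png",c["image"])
E
```

```text
[ 0.56534162 -0.13725577  0.02482465] [[-1.04548969e-01  9.94519634e-01  4.59517028e-04]
 [ 9.94519712e-01  1.04549064e-01 -1.88150550e-04]
 [-2.35161491e-04  4.37327797e-04 -9.99999877e-01]] [-1.50682409 -0.17862948  6.06453343] [0.0087666  0.1983203  0.04250512] 0.008890680962011736 4.3
```

View pics/wrist2.png

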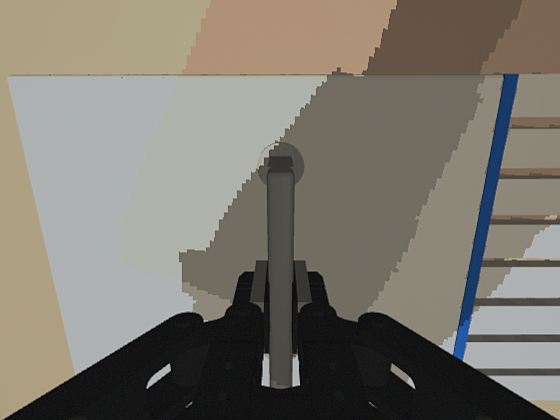

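Emit:
{"method": "drive_tool", "body": {
  "rows": [
    [[0,0,0.5],[0,0,0],0],
    [[0,0,0.5],[0,0.003,0],0],
    [[0,0,0.5],[0,0.005,0],0],
    [[0,0,0],[0,0.007,0],0],
    [[0,0,0],[0,0.007,0],0],
    [[0,0,0],[0,0.007,0],0],
    [[0,0,0],[0,0.005,0],0],
    [[0,0,0],[0,0,0],0]
  ]
}}

```text
time: 5.35
tcp_pos: [0.5995, -0.1344, 0.0248]
ee_rot: [[-0.079, 0.997, 0.001], [0.997, 0.079, -0.0], [-0.0, 0.001, -1.0]]
wrist_force: [-0.1, 1.0, 5.2]
width: 0.0088
```

```bash
python3 - <<'E'
from plant import manip
import cv2
s=manip.state();print(s["tcp_pos"],s["ee_rot"],s["wrist_force"],s["ft_torque"],s["width"],s["time"])
for n in("wrist","scene","side"):
    c=manip.read_camera(n);cv2.imwrite(f"pics/{n}3.png",c["image"])
    if n=="scene":cv2.imwrite("pics/s3a.png",cv2.resize(c["image"][90:290,220:440],None,fx=3,fy=3,interpolation=2))
E
```

```text
[ 0.59950924 -0.13437843  0.02484449] [[-7.91906240e-02  9.96859263e-01  6.74149745e-04]
 [ 9.96859425e-01  7.91908474e-02 -3.11279060e-04]
 [-3.63687904e-04  6.47382144e-04 -9.99999724e-01]] [-0.06281231  1.02662865  5.23727333] [ 0.15991066 -0.04360286  0.27483628] 0.00881008686415219 5.35
```

View pics/s3a.png

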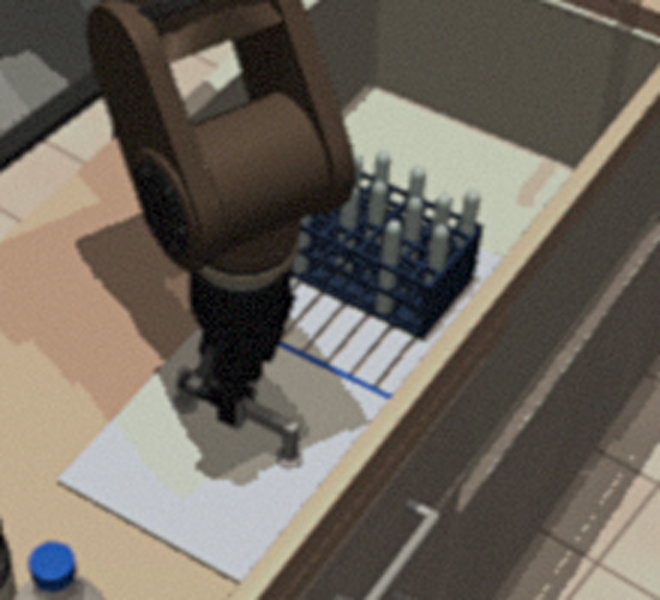

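View pics/wrist3.png

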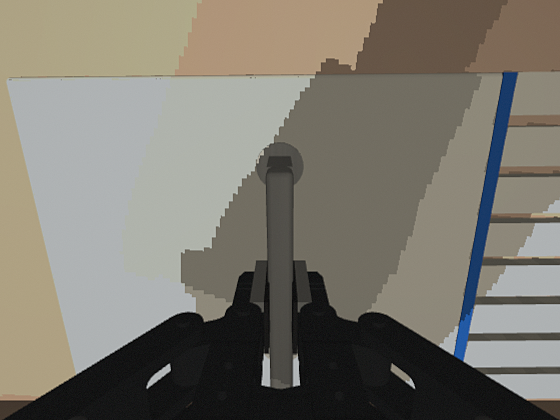

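View pics/side3.png

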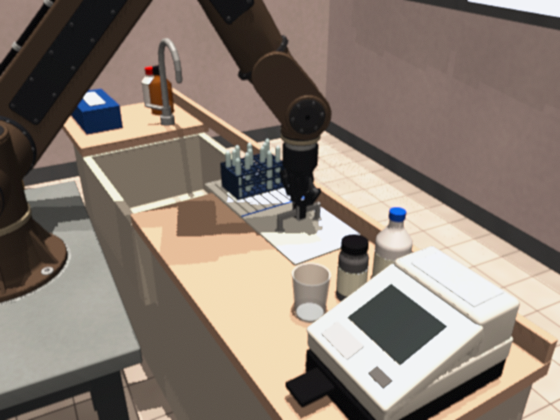

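Emit:
{"method": "drive_tool", "body": {
  "rows": [
    [[0,0,0],[0,0.002,0],0],
    [[0,0,0],[0,0.002,0],0],
    [[0,0,0],[0,0.001,0],0],
    [[0,0,0],[0,0.001,0],0],
    [[0,0,0],[0,0.001,0],0],
    [[0,0,0],[0,0,0],0],
    [[0,0,0],[0,0,0],0],
    [[0,0,0],[0,0,0],0]
  ]
}}

```text
time: 6.5
tcp_pos: [0.6055, -0.1338, 0.0248]
ee_rot: [[-0.079, 0.997, -0.001], [0.997, 0.079, 0.0], [0.0, -0.001, -1.0]]
wrist_force: [-4.8, -0.5, 8.3]
width: 0.0088
```

```bash
python3 - <<'E'
from plant import manip
s=manip.state();print(s["tcp_pos"],s["ee_rot"],s["wrist_force"],s["ft_torque"],s["width"],s["time"])
E
```

```text
[ 0.60551583 -0.13384342  0.02481419] [[-7.90694758e-02  9.96868456e-01 -1.13975905e-03]
 [ 9.96869098e-01  7.90695821e-02  4.84420121e-05]
 [ 1.38410586e-04 -1.13236030e-03 -9.99999349e-01]] [-4.82870653 -0.46163532  8.32109414] [0.01053226 0.6499776  0.30445399] 0.008808229793528272 6.5
```

Emit:
{"method": "drive_tool", "body": {
  "rows": [
    [[0,0,0],[0,0.001,0],0],
    [[0,0,0],[0,0,0],0],
    [[0,0,0],[0,0.001,0],0],
    [[0,0,0],[0,0,0],0],
    [[0,0,0],[0,0,0],0],
    [[0,0,0],[0,0,0],0],
    [[0,0,0],[0,0,0],0],
    [[0,0,0],[0,0,0],0]
  ]
}}

```text
time: 7.5
tcp_pos: [0.6065, -0.1334, 0.0248]
ee_rot: [[-0.078, 0.997, -0.003], [0.997, 0.078, 0.001], [0.001, -0.003, -1.0]]
wrist_force: [-10.0, -0.0, 12.1]
width: 0.0088
```

```bash
python3 - <<'E'
from plant import manip
import cv2
s=manip.state();print(s["tcp_pos"],s["ee_rot"],s["wrist_force"],s["ft_torque"],s["width"],s["time"])
c=manip.read_camera("scene");cv2.imwrite("pics/s4a.png",cv2.resize(c["image"][140:300,230:430],None,fx=3.5,fy=3.5,interpolation=2))
E
```

```text
[ 0.60648553 -0.13343354  0.02481891] [[-7.84848528e-02  9.96909535e-01 -3.39214575e-03]
 [ 9.96914689e-01  7.84881369e-02  8.45908145e-04]
 [ 1.10953710e-03 -3.31528895e-03 -9.99993889e-01]] [-10.02216715  -0.02645341  12.07092815] [0.0868303  1.45866225 0.07103216] 0.008805165164342703 7.5
```

View pics/s4a.png

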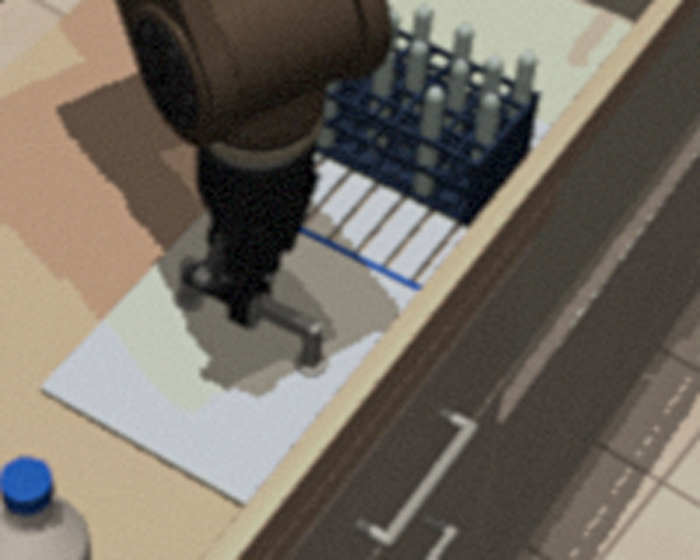

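Emit:
{"method": "drive_tool", "body": {
  "rows": [
    [[0,0,0],[0,0.001,0],0],
    [[0,0,0],[0,0,0],0],
    [[0,0,0],[0,0.001,0],0],
    [[0,0,0],[0,0,0],0],
    [[0,0,0],[0,0,0],0],
    [[0,0,0],[0,0,0],0],
    [[0,0,0],[0,0,0],0],
    [[0,0,0],[0,0,0],0]
  ]
}}

```text
time: 8.55
tcp_pos: [0.6065, -0.1334, 0.0248]
ee_rot: [[-0.079, 0.997, -0.008], [0.997, 0.079, 0.001], [0.002, -0.008, -1.0]]
wrist_force: [-21.8, -2.3, 19.2]
width: 0.0088
```

```bash
python3 - <<'E'
from h import *
from plant import manip
import cv2
s=manip.state();print(s["tcp_pos"],s["ee_rot"],s["wrist_force"],s["ft_torque"],s["width"],s["time"])
c=manip.read_camera("wrist");cv2.imwrite("pics/w5.png",c["image"]);np.save("pics/w5.npy",c,allow_pickle=True)
E
```

```text
[ 0.60646684 -0.13341143  0.02481867] [[-0.07856003  0.99687908 -0.0077729 ]
 [ 0.99690724  0.07857364  0.00146128]
 [ 0.00206747 -0.00763406 -0.99996872]] [-21.79119542  -2.27259841  19.15205082] [-0.40458562  3.13680036  0.05567143] 0.008814712130394753 8.55
```

View pics/w5.png

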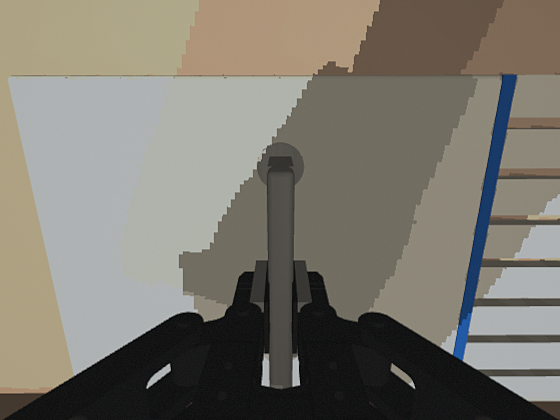

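```bash
python3 - <<'E'
from h import *
import cv2
c=np.load("pics/w5.npy",allow_pickle=True).item()
g=cv2.cvtColor(c["image"],cv2.COLOR_BGR2GRAY).astype(int)
P=[]
for u in list(range(20,160,5))+list(range(380,490,5)):
    k=np.abs(np.diff(g[65:90,u])).argmax();P.append((u,65+k+.5))
W=ray(c,P,.008)
p=np.polyfit(W[:,1],W[:,0],1);print("board yaw",-np.degrees(np.arctan(p[0])),W[0],W[-1],(W[:,0]-np.polyval(p,W[:,1])).std())
O=np.array([.676,.1316]);a=np.radians(4.52);bx=np.array([np.cos(a),np.sin(a)]);by=np.array([-np.sin(a),np.cos(a)])
print("bench x of front edge",(W[[0,-1],:2]-O)@bx)
L=ray(c,[(509,74),(461,356)],.008);print("line",(L[:,:2]-O)@bx,(L[:,:2]-O)@by)
print("handle", (np.array([.6065,-.1334])-O)@by)
E
```

```text
board yaw 4.363492137611206 [ 0.52535499 -0.25294887  0.008     ] [ 0.51001422 -0.05150981  0.008     ] 0.00018081609990770858
bench x of front edge [-0.18048166 -0.17989989]
line [-0.18049856 -0.0327771 ] [-0.15911959 -0.1570075 ]
handle -0.2586987275745976
```

Emit:
{"method": "drive_tool", "body": {
  "rows": [
    [[0,0,0],[0,-0.001,0],0],
    [[0,0,0],[0,-0.001,0],0],
    [[0,0,0],[0.002,0,0],0],
    [[0,0,0],[0.004,0,0],0],
    [[0,0,0],[0.006,0,0],0],
    [[0,0,0],[0.006,0,0],0],
    [[0,0,0],[0.006,0,0],0],
    [[0,0,0],[0.006,0,0],0]
  ]
}}

```text
time: 9.6
tcp_pos: [0.6042, -0.1048, 0.0248]
ee_rot: [[-0.078, 0.997, -0.003], [0.997, 0.078, -0.001], [-0.0, -0.003, -1.0]]
wrist_force: [-11.0, -9.9, 11.2]
width: 0.0089
```

```bash
python3 - <<'E'
from plant import manip
s=manip.state();print(s["tcp_pos"],s["ee_rot"],s["wrist_force"],s["ft_torque"],s["width"],s["time"])
E
```

```text
[ 0.60420295 -0.1047571   0.02482248] [[-7.82492330e-02  9.96929552e-01 -2.91984921e-03]
 [ 9.96933759e-01  7.82478019e-02 -6.01351538e-04]
 [-3.71033337e-04 -2.95795155e-03 -9.99995556e-01]] [-10.95178891  -9.92104193  11.24774796] [-1.49593038  1.60985497  0.02772924] 0.008856793067888388 9.6
```

Emit:
{"method": "drive_tool", "body": {
  "rows": [
    [[0,0,0],[0.007,0,0],0],
    [[0,0,0],[0.008,0,0],0],
    [[0,0,0],[0.008,0,0],0],
    [[0,0,0],[0.008,0,0],0],
    [[0,0,0],[0.008,0,0],0],
    [[0,0,0],[0.008,0,0],0],
    [[0,0,0],[0.006,0,0],0],
    [[0,0,0],[0.003,0,0],0]
  ]
}}

```text
time: 10.6
tcp_pos: [0.5997, -0.0487, 0.0248]
ee_rot: [[-0.079, 0.997, -0.003], [0.997, 0.079, -0.001], [-0.0, -0.003, -1.0]]
wrist_force: [-11.5, -9.8, 11.4]
width: 0.0087
```

```bash
python3 - <<'E'
from plant import manip
import cv2
s=manip.state();print(s["tcp_pos"],s["ee_rot"],s["wrist_force"],s["ft_torque"],s["width"],s["time"])
for n in("wrist","scene"):
    c=manip.read_camera(n);cv2.imwrite(f"pics/{n}6.png",c["image"])
E
```

```text
[ 0.59972062 -0.04869968  0.02481656] [[-7.86400777e-02  9.96897618e-01 -3.29798691e-03]
 [ 9.96903007e-01  7.86384367e-02 -6.24524849e-04]
 [-3.63238800e-04 -3.33688575e-03 -9.99994367e-01]] [-11.52951304  -9.80025965  11.36918592] [-1.51409887  1.57486157  0.01264265] 0.00870064025040592 10.6
```

View pics/wrist6.png

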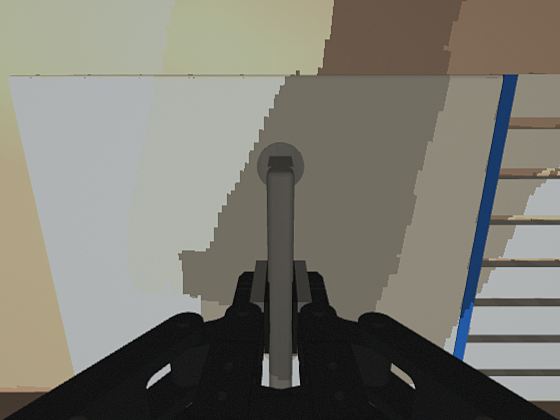

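View pics/scene6.png

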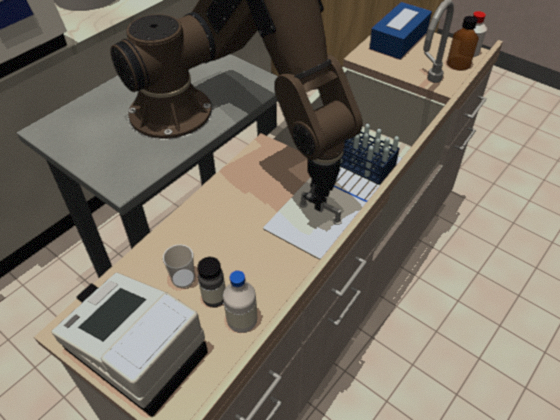

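Emit:
{"method": "drive_tool", "body": {
  "rows": [
    [[0,0,0],[0.007,0,0],0],
    [[0,0,0],[0.008,0,0],0],
    [[0,0,0],[0.008,0,0],0],
    [[0,0,0],[0.008,0,0],0],
    [[0,0,0],[0.008,0,0],0],
    [[0,0,0],[0.008,0,0],0],
    [[0,0,0],[0.005,0,0],0],
    [[0,0,0],[0.003,0,0],0]
  ]
}}

```text
time: 11.7
tcp_pos: [0.5954, 0.0061, 0.0248]
ee_rot: [[-0.079, 0.997, -0.004], [0.997, 0.079, -0.001], [-0.001, -0.004, -1.0]]
wrist_force: [-10.6, -10.3, 11.6]
width: 0.0085
```

```bash
python3 - <<'E'
from h import *
from plant import manip
import cv2
s=manip.state();print(s["tcp_pos"],s["ee_rot"],s["wrist_force"],s["ft_torque"],s["width"],s["time"])
for n in("wrist","scene"):
    c=manip.read_camera(n);cv2.imwrite(f"pics/{n}7.png",c["image"])
    np.save(f"pics/{n}7.npy",c,allow_pickle=True)
    if n=="scene":cv2.imwrite("pics/s7a.png",cv2.resize(c["image"][90:270,270:460],None,fx=3.3,fy=3.3,interpolation=2))
E
```

```text
[0.59536708 0.00606851 0.02483264] [[-7.85791056e-02  9.96901717e-01 -3.50592238e-03]
 [ 9.96907754e-01  7.85768276e-02 -7.83050016e-04]
 [-5.05139647e-04 -3.55661257e-03 -9.99993548e-01]] [-10.61314049 -10.31546814  11.60269407] [-1.5503749   1.53193247 -0.01819569] 0.008537701179367552 11.7
```

View pics/wrist7.png

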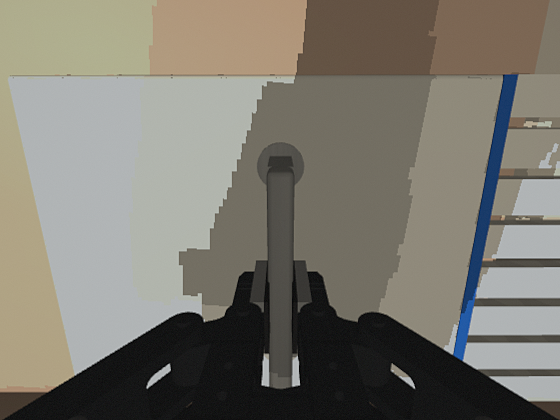

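View pics/s7a.png

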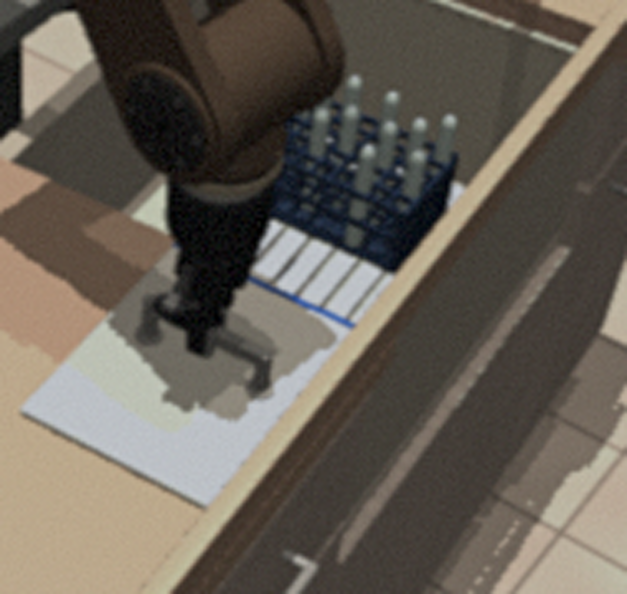

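Emit:
{"method": "drive_tool", "body": {
  "rows": [
    [[0,0,0],[0.003,0,0],0],
    [[0,0,0],[0.004,0,0],0],
    [[0,0,0],[0.004,0,0],0],
    [[0,0,0],[0.003,0,0],0],
    [[0,0,0],[0.002,0,0],0],
    [[0,0,0],[0,0,0],0],
    [[0,0,0],[0,0,0],0],
    [[0,0,0],[0,0,0],0]
  ]
}}

```text
time: 12.8
tcp_pos: [0.5941, 0.0221, 0.0248]
ee_rot: [[-0.078, 0.997, -0.004], [0.997, 0.078, -0.001], [-0.0, -0.004, -1.0]]
wrist_force: [-10.9, -7.4, 12.7]
width: 0.0087
```

```bash
python3 - <<'E'
from h import *
from plant import manip
import cv2
s=manip.state();print(s["tcp_pos"],s["ee_rot"],s["wrist_force"],s["ft_torque"],s["width"],s["time"])
for n in("wrist","scene"):
    c=manip.read_camera(n);cv2.imwrite(f"pics/{n}8.png",c["image"])
    np.save(f"pics/{n}8.npy",c,allow_pickle=True)
    if n=="wrist":cv2.imwrite("pics/w8a.png",cv2.resize(c["image"][20:220,420:560],None,fx=3,fy=3,interpolation=2))
E
```

```text
[0.5940751  0.0220629  0.02482848] [[-7.84042381e-02  9.96915067e-01 -3.62291768e-03]
 [ 9.96921608e-01  7.84026707e-02 -5.72885240e-04]
 [-2.87071506e-04 -3.65668155e-03 -9.99993273e-01]] [-10.88260476  -7.42004742  12.65852494] [-1.12201622  1.55566368  0.03815649] 0.008692375406756894 12.8
```

View pics/w8a.png

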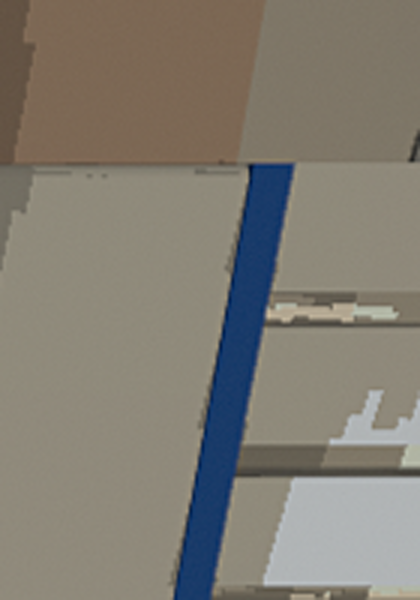

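```bash
python3 - <<'E'
from h import *
O=np.array([.676,.1316]);a=np.radians(4.52);bx=np.array([np.cos(a),np.sin(a)]);by=np.array([-np.sin(a),np.cos(a)])
import cv2
c=np.load("pics/wrist8.npy",allow_pickle=True).item()
E=ray(c,[(420+265/3,20),(420+242/3,20+155/3)],0);print("edge",(E[:,:2]-O)@bx,(E[:,:2]-O)@by)
L=ray(c,[(420+271/3,20+165/3),(420+195/3,20+598/3)],.008);print("line",(L[:,:2]-O)@bx,(L[:,:2]-O)@by)
s=np.array([.59407,.02206]);print("handle",(s-O)@bx,(s-O)@by)
cv2.imwrite("pics/w8b.png",cv2.resize(c["image"][0:90,440:560],None,fx=6,fy=6,interpolation=0))
s=np.load("pics/scene8.npy",allow_pickle=True).item()
cv2.imwrite("pics/s8a.png",cv2.resize(s["image"][90:250,270:460],None,fx=4,fy=3.6,interpolation=2))
E
```

```text
edge [-0.20298432 -0.18207574] [-0.00322211 -0.0025433 ]
line [-0.18006441 -0.11399668] [-0.00287516 -0.00206577]
handle -0.09030771595178708 -0.10274265394455874
```

View pics/w8b.png

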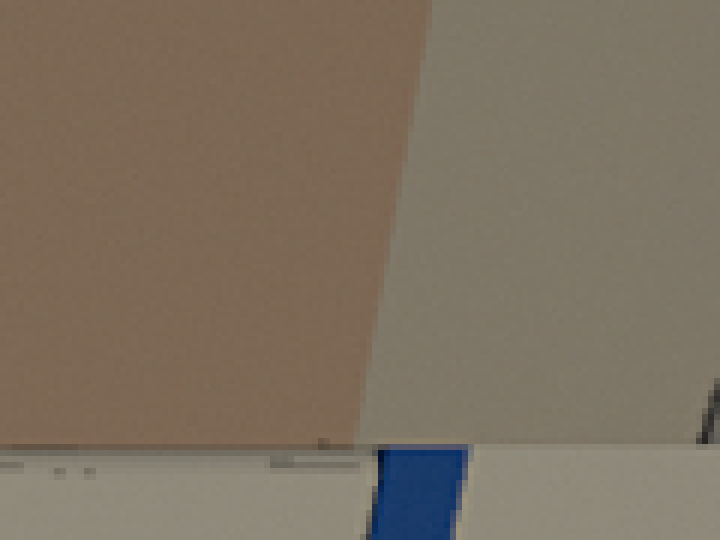

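View pics/s8a.png

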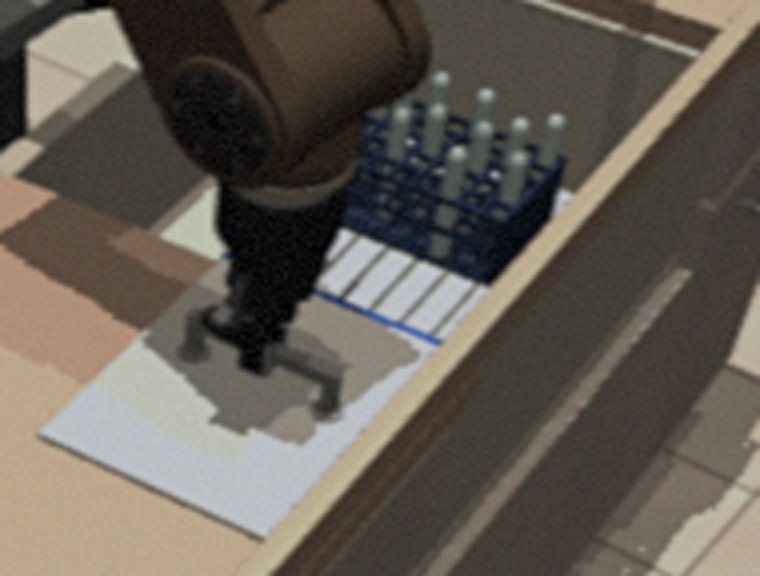

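Emit:
{"method": "drive_tool", "body": {
  "rows": [
    [[0,0,0],[0.001,0,0],0],
    [[0,0,0],[0,0,0],0],
    [[0,0,0],[0,0,0],0],
    [[0,0,0],[0,0,0],0],
    [[0,0,0],[0,0,0],0],
    [[0,0,0],[0,0,0],0],
    [[0,0,0],[0,0,0],0],
    [[0,0,0],[0,0,0],0]
  ]
}}

```text
time: 13.9
tcp_pos: [0.594, 0.0229, 0.0248]
ee_rot: [[-0.078, 0.997, -0.004], [0.997, 0.078, -0.001], [-0.0, -0.004, -1.0]]
wrist_force: [-10.6, -7.9, 12.9]
width: 0.009
```

```bash
python3 - <<'E'
from h import *
from plant import manip
import cv2
s=manip.state();print(s["tcp_pos"],s["wrist_force"],s["ft_torque"],s["width"],s["time"],abs(s["qvel"]).max())
for n in("wrist","side"):
    c=manip.read_camera(n);cv2.imwrite(f"pics/{n}9.png",c["image"])
    np.save(f"pics/{n}9.npy",c,allow_pickle=True)
    if n=="side":cv2.imwrite("pics/s9a.png",cv2.resize(c["image"][120:280,170:370],None,fx=3.6,fy=3.6,interpolation=2))
E
```

```text
[0.5940374  0.02289288 0.02484441] [-10.5752701   -7.93016593  12.92158059] [-1.31244652  1.58713339  0.02132504] 0.008961920926249242 13.9 0.0032755599036315758
```

View pics/wrist9.png

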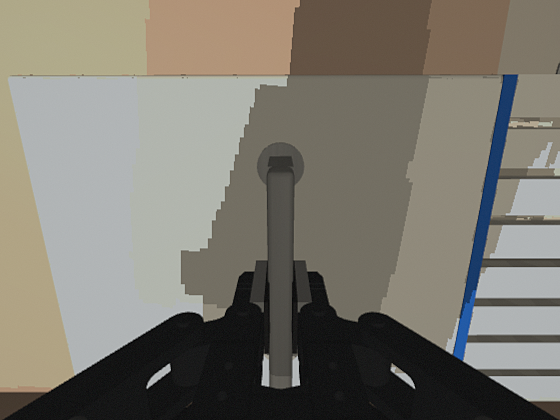

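View pics/s9a.png

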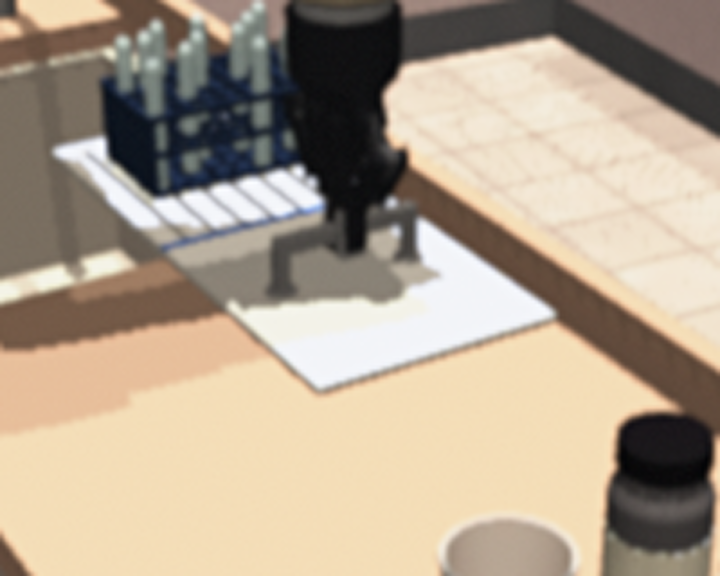

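```bash
python3 -c "
from plant import manip
print(manip.finish_job())"
```

```text
the job is handed in; nothing more can be done
None
```

The job is handed in: the board is against the upstand with the blue line at the sink-side edge, and the gripper is still holding it. No verdict came back. It took about 14 s of the 45 s allowed.

**What I did:** I gripped the board's handle, turned the board about 1.5° to match the bench, and pushed it until it stopped dead against the upstand. The push rose to about 22 N with no further movement. I then eased the push to about 11 N and slid the board roughly 157 mm along the upstand.

**Last checks:**
- **Squareness:** once pressed home, the board's front edge measured 180 mm from the upstand near the tail and near the blue line, so the back edge was seated and square. I did not repeat the full measurement at the end, but the push of about 11 N into the upstand was still there.
- **Blue line:** two measurements differed slightly. Compared directly with the bench edge in the same picture, the line was within about 0.5 mm. Worked out from my first measurement of the edge, it was 2–3 mm short. I moved it 1 mm further, so it should be within about 2 mm either way.
- **Hold:** the gripper was closed on the handle bar and pressing down about 13 N, with handle height unchanged and the arm practically still.
- **Rack:** it looked upright in its original place on the slats. I judged this by eye and did not measure it.
- **Bottles and beaker:** I kept the arm clear of them, and they looked undisturbed in the pictures.

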